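# Fit the green blade frame in the tomato slicer

### The arm

A 6-joint arm with a two-finger parallel gripper is mounted at the origin on the work surface; the furniture and walls round the work are solid. World frame = base frame: x ahead of the robot, y to its left, z up, the work surface at z = 0. Lengths are in m, angles in degrees, forces in N, time in s.
With the tool pointing down it reaches from about 0.3 to 0.875 m from the base axis. Payload 6.4 kg.
Tool frame: the origin (TCP) lies midway between the tips of the shut fingers; the grasp point (between the pads) lies robot.grip_depth behind it (robot.grip_depth is the distance from the TCP to the grasp point, in m); z points along the fingers, y is the line along which they close (so a half turn about z gives the same grasp; the last joint's range is limited). The gripper opens to 85 mm and grips with 20 to 120 N. Pads are 22 mm wide; open, the fingers measure 114 mm over their backs; the gripper's body (76 mm by 85 mm) begins 54 mm behind the grasp point. The pads swing forward as they close: fully open they stand 13 mm farther back than shut.
Start: joints at [59.169, 10.359, 92.074, -0, 77.567, -11.82], TCP at [0.187, 0.544, 0.231] pointing down, gripper open.
Joint ranges: [-171.53, 171.53], [-51.25, 118.39], [17.06, 147.69], [-65.23, 245.23], [0, 150.52], [-178.68, 178.68]. Speed limits (degrees/s): [147.25, 147.25, 172.46, 180, 180, 180].

### API

Orientations are given as [roll, pitch, yaw] about the fixed x, y, z axes, in that order (R = Rz(yaw) Ry(pitch) Rx(roll)).
In Python, from workcell import robot gives the robot as it stands.
- The arm moves only by the tool move_arm, never from a script. Its argument "targets" is a list of rows, each an object with "claw": the closure, from 0 (fully open) to 1 (shut); "delta_pos": the shift along the tool's x, y, z in units of 20 mm (1.0 is 20 mm), a list of three; "yaw": the turn about the tool's z in units of 0.12 rad (1.0 is 0.12 rad). A call has 1 to 20 rows; each row shifts and turns the commanded pose from where the row before left it, along the tool's axes as they then stand; what a row does not reach is not made up. A row lasts 1/10 s, in which the tool goes at most 50 mm and 8.59 degrees, less where a joint would pass 70% of its speed; a pose out of reach is approached as far as the arm can. A call with a number of a shift or a turn outside -1 to 1 is refused whole. A call with a gripper value outside its range is refused whole. The fingers move at their own pace and stop on an object; "force" is the grip in N (left out, the last holds). Time passes only in rows, so rows that do not move let the fingers close. It gives the time, the measured TCP pose, the force, the opening and the grip force at its end, in the units of the state.
- robot.read_state(): the state, without advancing time (a new reading comes with each control period).
- robot.capture(name): name is "scene" or "top"; returns (picture, depth): 480x640x3 uint8, red, green, blue; 480x640 float32, m along the optical axis (not along the pixel's ray), 0 where there is no reading.
- robot.camera_info(name): a dict with "fov_y" (degrees; the focal length in pixels is half the picture's height over the tangent of half this angle, whatever the lens; pixels are square), "cx", "cy" (the principal point, pixels), "R" (3x3) and "t" (3): a world point X has camera coordinates R X + t. Camera axes: x right, y down, z forward; pixel columns grow to the right and rows downward; lengths in m; the calibration is good to about 2 mm. A picture is of the moment at which its call begins. camera_info takes no time and is no camera call.
- robot.hand_in(): hands the job in; it is judged then, once.
The state is a dict: "time_s": time; "joint_positions": joint angles; "qd": joint speeds; "tau": joint torques, N m; "position": TCP position; "tool_rot": TCP orientation; "force": force on the tool from outside, world axes, zero at the start; "ft_torque": the same for the moment, N m; "grip_width": opening from 0.0 (shut) to 1.0 (fully open); "grip_force": force on a finger pad.
Only numpy, scipy, OpenCV 4.12 (cv2) and the standard library are available. Lean on these libraries where they do the work, as an engineer would, in place of code of your own. Each camera call takes 0.05 s, during which the arm holds its last target. There are 200 camera calls.

### The job

Fit the tomato slicer with its green-topped blade frame. First draw the slicer's pusher fully back by its black crossbar and leave it there, so that the slot is clear; then slide the green frame straight up out of the storage rack by its top edge and lower it into the slicer's upright slot until it is fully home, before you let go of it, without forcing it. Leave the other two frames in the rack and do not disturb the dessert tub or the stack of cups.

Things in the scene. Friction and masses are not known exactly. Their poses are not given: they have to be found in the camera images.
- slicer: Tomato slicer, fixed: aluminium base 226 mm long (x), 126 mm wide (y) on four black feet, with two aluminium posts that form the upright slot. Origin: on the work top under the base, 5 mm ahead of its middle. x points along the pusher's travel towards slot and outlet, y across, z up. The slot lies across x, 65 mm ahead of the origin.
- slicer_slot (a point): Middle of the slot's sill, where the frame's lower edge rests when fully home; 26 mm above the work top, axes as the slicer's. Open above: two grooves that face each other across y, 11 mm wide (x), 103 mm apart at their bottoms (y), with lips reaching 10 mm inwards. The posts rise 80 mm above the sill and flare out over the last 10 mm; nothing stands between them above the sill.
- pusher (a joint): Slide of the black pusher comb on its two rods, in m: 0 = fully forward (the comb stands in the slot and blocks it), 0.085 = fully back against its stop. Grows as the pusher is drawn back along the slicer's -x. It stays where it is left; about 2 N of friction.
- pusher_bar (a point): Middle of the pusher's black crossbar handle, which moves with the pusher: a horizontal round bar 18 mm thick, 72 mm long along the slicer's y, 140 mm above the work top, free for 35 mm below and on both sides. Axes as the slicer's. It can be taken from above, fingers closing along the slicer's x.
- rack: Grey plastic storage rack, fixed on the work top: 122 mm long (x), 116 mm wide (y), end walls 73 mm high, floor 8 mm above the work top. Three upright slots 42 mm apart along x (at -42, 0 and 42 mm), one frame in each, in any order; each frame stands across x between ribs at its two ends, 11 mm apart. Origin: on the work top under its middle.
- frame_green: Blade frame with a green top rail and grip and ten closely set blades, standing in one of the rack's slots. Flat plate 8 mm thick (x), 100 mm wide (y), 120 mm high (z): steel frame up to 85 mm, coloured top rail 100 mm wide from 85 to 101 mm, grip tab 48 mm wide from there up to 120 mm. Origin: middle of its lower edge; z up. 0.16 kg. Both ways round are alike.
- frame_blue: Blade frame of the same size with a blue top and six blades, in the rack; stays there. Origin and axes as for the green one.
- frame_red: Blade frame of the same size with a red top and three blades, in the rack; stays there. Origin and axes as for the green one.
- tub: White dessert tub with a picture lid, 72 mm across, 71 mm high, a bystander; origin under its middle.
- cups: Upturned stack of black portion cups, 63 mm across, 61 mm high, a bystander; origin under its middle.

How it is judged:
By the outcome, as a careful person would: the job done as asked, in the order asked, and still so for the second after the job is handed in, with the robot touching nothing.
It also fails if it takes over 50 s, if anything falls off the work surface, if the arm or the gripper's body presses on something with over 40 N, if the wrist force passes 120 N, or if a joint passes its speed limit or range.

## Working session

There is one attempt and no reset: what is moved stays moved. The work goes in short steps, Python scripts to look and compute and a tool call to move; the robot and the scene stay as the last step left them, time stands still between calls to the robot, and variables do not carry over. Pictures are saved under pics/ and viewed, at most 10 in all, crops included, and the job is handed in when it is done.

Besides the shell and the picture viewer there is one more tool, called after ">>>" by a JSON object that holds its "op" and its "data", one argument or row to a line. move_arm: Moves the arm, as the interface text tells. Its arguments: {"type":"object","properties":{"targets":{"type":"array","items":{"type":"object","properties":{"claw":{"type":"number"},"delta_pos":{"type":"array","items":{"type":"number","minimum":-1,"maximum":1}},"yaw":{"type":"number","minimum":-1,"maximum":1}}}},"force":{"type":"number"}},"required":["targets"]}

```bash
mkdir -p pics; cat > h.py <<'E'
import numpy as np, cv2
from workcell import robot
def cam(n):
    i=robot.camera_info(n); f=240/np.tan(np.radians(i['fov_y'])/2)
    return f,i['cx'],i['cy'],np.array(i['R']),np.array(i['t'])
def pts(n,u,v,d):
    f,cx,cy,R,t=cam(n); u,v,d=map(np.asarray,(u,v,d))
    return (np.stack([(u-cx)/f*d,(v-cy)/f*d,d],-1)-t)@R
def plane(n,u,v,z):
    f,cx,cy,R,t=cam(n); u=np.asarray(u,float);v=np.asarray(v,float)
    r=np.stack([(u-cx)/f,(v-cy)/f,np.ones_like(u)],-1)@R; c=-R.T@t
    return c+r*((z-c[2])/r[...,2])[...,None]
E
python3 - <<'E'
from h import *
for n in('scene','top'):
    p,d=robot.capture(n); cv2.imwrite(f'pics/{n}0.png',p[...,::-1]); np.save(n+'0.npy',d); np.save(n+'p0.npy',p)
    f,cx,cy,R,t=cam(n); print(n,f,cx,cy,-R.T@t,R.round(3).tolist(),(d>0).mean(),robot.camera_info(n).keys())
s=robot.read_state(); print(s, robot.grip_depth)
E
```

```text
scene 546.7996102723406 326.6178355120233 239.8174815929707 [ 0.86377195 -0.51243322  0.76016334] [[0.811, 0.585, 0.017], [0.383, -0.509, -0.771], [-0.443, 0.631, -0.637]] 0.996142578125 dict_keys(['fov_y', 'cx', 'cy', 'R', 't'])
top 462.8407514583339 324.57795298248163 244.25344448156875 [0.24739786 0.11778542 0.95894439] [[-0.046, -0.999, -0.003], [-0.977, 0.046, -0.208], [0.208, -0.007, -0.978]] 0.9959765625 dict_keys(['fov_y', 'cx', 'cy', 'R', 't'])
{'time_s': 0.1, 'joint_positions': array([ 5.91685090e+01,  1.03949257e+01,  9.21258718e+01, -1.61088110e-04,
        7.75670016e+01, -1.18204458e+01]), 'qd': array([ 0.09558135, -0.0854234 , -0.08077963, -0.07374179,  0.03912314,
       -0.03578441]), 'tau': array([ 6.82071259e-04, -4.45872831e+01, -3.52238882e+01, -2.54768711e-04,
        4.06368330e-03,  2.58055917e-05]), 'position': array([0.18703792, 0.54321258, 0.23050131]), 'tool_rot': array([-1.79914031e+02, -1.78313073e-02,  1.60988976e+02]), 'force': array([ 0.27428694,  0.3574033 , -0.18986587]), 'ft_torque': array([-0.03168244, -0.01667132, -0.03388245]), 'grip_force': 0.0, 'grip_width': 0.9975577629184663} 0.0187
```

View pics/scene0.png

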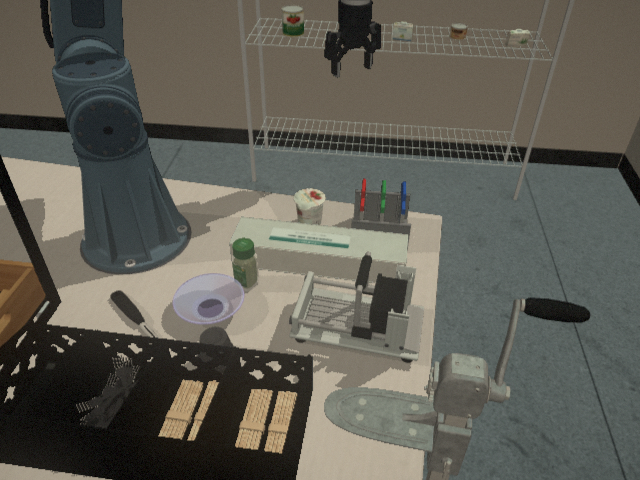

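View pics/top0.png

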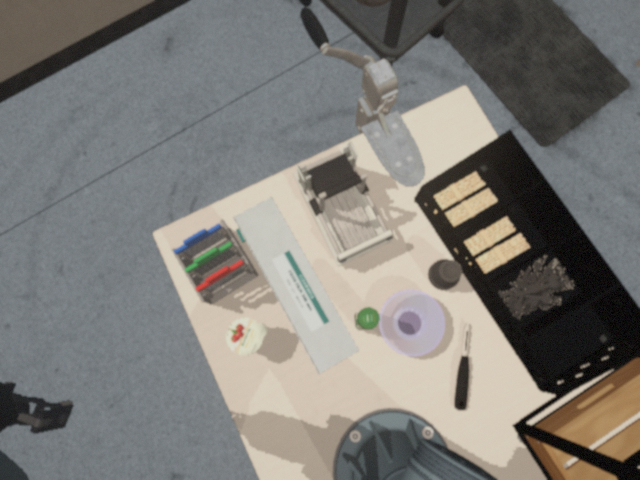

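The scene view shows the slicer at about (358,310) with its comb forward by the posts on the right. The rack is at (382,210), with red, green and blue frames from left to right. The top view shows the slicer at (345,205), its slot end up at about (330,165), and the rack at (215,262) with green in the middle. Next I'll take enlarged crops and measure with masks.

```bash
python3 - <<'E'
from h import *
a=cv2.imread('pics/scene0.png')[240:370,280:430]; b=cv2.imread('pics/top0.png')[130:280,285:405]
c=cv2.imread('pics/scene0.png')[170:260,340:420]; e=cv2.imread('pics/top0.png')[210:310,165:265]
r=lambda x,w,h:cv2.resize(x,(w,h),interpolation=cv2.INTER_CUBIC)
im=np.vstack([np.hstack([r(a,450,390),r(b,312,390)]),np.hstack([r(c,178,200),r(e,200,200),np.zeros((200,384,3),np.uint8)])])
cv2.imwrite('pics/crop.png',im)
# depth points: colour rails and heights
for n in('scene','top'):
    p=np.load(n+'p0.npy'); d=np.load(n+'0.npy'); hsv=cv2.cvtColor(p,cv2.COLOR_RGB2HSV)
    v,u=np.mgrid[:480,:640]; X=pts(n,u,v,d); np.save(n+'X.npy',X)
    for k,(lo,hi) in dict(green=(50,75),blue=(100,125),red=(172,180)).items():
        m=(hsv[...,0]>=lo)&(hsv[...,0]<=hi)&(hsv[...,1]>120)&(hsv[...,2]>50)&(X[...,2]>.06)&(X[...,2]<.16)&(d>0)
        m[:,:]=cv2.morphologyEx(m.astype(np.uint8),cv2.MORPH_OPEN,np.ones((2,2)))>0
        lab=cv2.connectedComponentsWithStats(m.astype(np.uint8))
        for s,cc in zip(lab[2][1:],lab[3][1:]):
            if s[4]>25:
                q=X[lab[1]==list(lab[2][:,4]).index(s[4])]; 
                print(n,k,s,cc.round(1),q.mean(0).round(4),q.min(0).round(3),q.max(0).round(3))
E
```

```text
scene green [383 182   4  12  37] [384.8 187.5] [ 0.226   0.6937 -0.1507] [-0.323  0.308 -0.917] [0.429 1.735 0.131]
scene green [382 200   4   9  28] [383.7 204.2] [0.4273 0.3142 0.0935] [0.397 0.285 0.04 ] [0.442 0.377 0.111]
scene blue [403 183   4  32 111] [404.3 197.6] [0.3981 0.4708 0.0137] [-0.231  0.307 -0.911] [0.478 1.796 0.129]
top blue [209 227  11   7  29] [214.  230.2] [0.4664 0.3205 0.1046] [0.461 0.311 0.098] [0.472 0.33  0.109]
top blue [177 232  29  22 103] [190.6 242. ] [0.4407 0.3594 0.124 ] [0.247 0.118 0.097] [0.459 0.39  0.959]
```

View pics/crop.png

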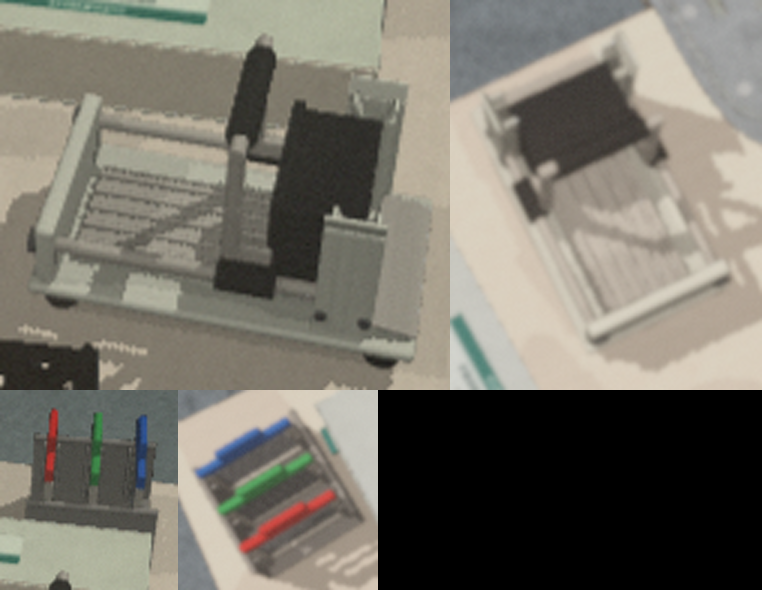

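The crop shows the crossbar in the scene view from crop (265,40) to (240,140), which is full-picture x about 360–368 and y about 253–287. The comb is forward between the posts. In the top view the order is blue, green, red, with green in the middle slot.

```bash
python3 - <<'E'
from h import *
for n,(u0,u1,v0,v1) in dict(scene=(350,415,172,225),top=(165,265,215,310)).items():
    p=np.load(n+'p0.npy').astype(int); X=np.load(n+'X.npy'); sub=np.zeros((480,640),bool); sub[v0:v1,u0:u1]=1
    for k,ch in dict(red=0,green=1,blue=2).items():
        o=[c for c in range(3) if c!=ch]
        m=sub&(p[...,ch]>1.5*np.maximum(p[...,o[0]],p[...,o[1]]))&(p[...,ch]>50)
        nl,lab,st,ce=cv2.connectedComponentsWithStats(m.astype(np.uint8)); i=1+np.argmax(st[1:,4])
        v,u=np.nonzero(lab==i); q=X[v,u]; ok=(q[:,2]>.08)&(q[:,2]<.14)
        print(n,k,st[i],cv2.minAreaRect(np.stack([u,v],1).astype(np.int32)),'z med/90%',np.percentile(q[ok,2],[50,90]).round(4))
        for lo,hi in((.092,.108),(.112,.127)):
            s=ok&(q[:,2]>lo)&(q[:,2]<hi)
            if s.sum()>8:
                w=q[s]; c=w.mean(0); e=np.linalg.svd(w[:,:2]-c[:2])[2][0]; t=(w[:,:2]-c[:2])@e
                print('   ',s.sum(),c.round(4),'mid',(c[:2]+e*(t.max()+t.min())/2).round(4),'ang',np.degrees(np.arctan2(e[1],e[0])).round(1),'len',np.ptp(t).round(4))
# slicer: dark points by height, top
for n in('top','scene'):
    p=np.load(n+'p0.npy'); X=np.load(n+'X.npy'); roi=(abs(X[...,0]-.5)<.2)&(abs(X[...,1]-.08)<.15)
    m=roi&(X[...,2]>.125)&(X[...,2]<.16); v,u=np.nonzero(m); q=X[m]
    print(n,'high',m.sum(),u.min(),u.max(),v.min(),v.max(), q.mean(0).round(4),q.min(0).round(3),q.max(0).round(3))
    for z in(.02,.05,.085,.1,.11,.12,.13,.14): 
        m=roi&(abs(X[...,2]-z)<.005);print(z,m.sum(),end='; ')
    print()
E
```

```text
scene red [360 178   6  33 131] ((362.7106628417969, 194.05075073242188), (4.132328987121582, 32.20366668701172), 4.085616588592529) z med/90% [0.1164 0.1279]
    31 [0.4001 0.2713 0.1029] mid [0.3874 0.2971] ang -63.8 len 0.0764
    42 [0.3855 0.2959 0.1223] mid [0.3801 0.3058] ang -61.5 len 0.045
scene green [381 180   5  33 118] ((382.972412109375, 195.968994140625), (3.6994874477386475, 32.12094497680664), 3.3664608001708984) z med/90% [0.1163 0.1284]
    29 [0.4367 0.292  0.1043] mid [0.4337 0.2974] ang -60.7 len 0.0321
    34 [0.4211 0.3179 0.1223] mid [0.4158 0.3267] ang -59.0 len 0.0444
scene blue [402 182   4  32 105] ((403.5, 197.5), (31.0, 3.0), 90.0) z med/90% [0.12   0.1285]
    18 [0.474  0.312  0.1029] mid [0.4718 0.3166] ang -65.1 len 0.0265
    36 [0.4572 0.3377 0.1224] mid [0.452  0.3455] ang -56.6 len 0.0418
top red [196 260  48  31 396] ((218.7135009765625, 274.2415771484375), (8.797983169555664, 54.1658935546875), 57.9946174621582) z med/90% [0.1098 0.1271]
    136 [0.3797 0.3053 0.1039] mid [0.3775 0.3089] ang 120.5 len 0.0981
    118 [0.3782 0.3088 0.1227] mid 
[... 286 characters left out ...]
3309 0.1224] mid [0.4135 0.3307] ang 119.6 len 0.0481
top blue [176 231  29  22  60] ((189.6288604736328, 241.02987670898438), (3.6352460384368896, 34.9892463684082), 51.709835052490234) z med/90% [0.1253 0.128 ]
    9 [0.4323 0.3833 0.107 ] mid [0.4328 0.3825] ang 118.3 len 0.0188
    23 [0.4485 0.3532 0.1249] mid [0.4494 0.3515] ang 120.0 len 0.0411
top high 450 318 367 173 200 [0.5288 0.0743 0.1446] [0.508 0.027 0.125] [0.554 0.12  0.151]
0.02 1520; 0.05 541; 0.085 76; 0.1 1203; 0.11 172; 0.12 45; 0.13 13; 0.14 190; 
scene high 441 355 371 251 298 [0.5349 0.0622 0.145 ] [0.508 0.024 0.125] [0.554 0.118 0.151]
0.02 2504; 0.05 1315; 0.085 278; 0.1 1360; 0.11 277; 0.12 98; 0.13 25; 0.14 134;
```

```bash
python3 - <<'E'
from h import *
def fit(w,name):
    c=w.mean(0); e=np.linalg.svd(w[:,:2]-c[:2])[2][0]; e*=np.sign(e[1]); t=(w[:,:2]-c[:2])@e; s=(w[:,:2]-c[:2])@[e[1],-e[0]]
    print(name,len(w),c.round(4),'mid',(c[:2]+e*(np.percentile(t,99)+np.percentile(t,1))/2).round(4),'ang',np.degrees(np.arctan2(e[1],e[0])).round(1),'len',np.ptp(t).round(4),'wid',np.ptp(s).round(4))
for n in('top','scene'):
    p=np.load(n+'p0.npy').astype(int); X=np.load(n+'X.npy'); L=p.max(-1)
    roi=(abs(X[...,0]-.5)<.2)&(abs(X[...,1]-.08)<.15)
    m=roi&(X[...,2]>.132)&(X[...,2]<.16)
    fit(X[m&(L<75)],n+' bar dark'); fit(X[m],n+' bar all')
    z=X[m][:,2]; print(np.percentile(z,[5,50,95]).round(4))
    fit(X[roi&(X[...,2]>.145)&(X[...,2]<.16)],n+' ridge')
    m=roi&(X[...,2]>.09)&(X[...,2]<.115)&(L<75); fit(X[m],n+' comb'); 
    m=roi&(X[...,2]>.088)&(X[...,2]<.115)&(L>75)
    nl,lab,st,ce=cv2.connectedComponentsWithStats(m.astype(np.uint8))
    for i in range(1,nl):
        if st[i,4]>12: q=X[lab==i]; print('  post',st[i],q.mean(0).round(4),q.min(0).round(4),q.max(0).round(4))
    m=roi&(X[...,2]>.010)&(X[...,2]<.035); q=X[m]
    print(' base rect',cv2.minAreaRect(q[:,:2].astype(np.float32)), q[:,2].mean())
E
```

```text
top bar dark 290 [0.53   0.0737 0.1464] mid [0.53   0.0736] ang 113.2 len 0.0674 wid 0.0167
top bar all 439 [0.5288 0.0744 0.145 ] mid [0.5291 0.0736] ang 113.3 len 0.0983 wid 0.0176
[0.1391 0.1455 0.1489]
top ridge 247 [0.53   0.0744 0.1472] mid [0.5292 0.0762] ang 113.8 len 0.0896 wid 0.0158
top comb 945 [0.5716 0.0925 0.0995] mid [0.5714 0.0929] ang 116.1 len 0.0858 wid 0.052
  post [296 141  62  44 368] [0.5934 0.0978 0.1027] [0.5552 0.0407 0.0881] [0.6327 0.1602 0.115 ]
  post [359 183   6   5  23] [0.5447 0.0341 0.0997] [0.5425 0.0289 0.0892] [0.5492 0.0387 0.1118]
  post [317 191   7   4  14] [0.5351 0.1154 0.0955] [0.5326 0.11   0.0889] [0.5378 0.122  0.1003]
  post [319 201   6   6  25] [0.5097 0.1143 0.1014] [0.5081 0.1092 0.0889] [0.5124 0.119  0.1146]
  post [360 307  17   5  57] [0.3035 0.0378 0.1016] [0.3003 0.0232 0.0984] [0.3083 0.0527 0.1042]
 base rect ((0.4825371503829956, 0.018950358033180237), (0.37210342288017273, 0.20179349184036255), 21.064043045043945) 0.02490635855265046
scene bar dark 316 [0.5336 0.0667 0.1468] mid [0.5323 0.0697] ang 112.7 len 0.0711 wid 0.0171
scene bar all 423 [0.5343 0.0637 0.1457] mid [0.5317 0.0698] ang 113.0 len 0.1022 wid 0.0184
[0.1389 0.1464 0.1498]
scene ridge 282 [0.5317 0.0686 0.1476] mid [0.5313 0.0696] ang 113.0 len 0.096 wid 0.0158
scene comb 1149 [0.5659 0.0835 0.1001] mid [0.4529 0.0615] ang 11.0 len 0.3136 wid 0.1027
  post [242 242  12  10  54] [0.304  0.0352 0.1017] [0.3001 0.0209 0.0942] [0.3084 0.0511 0.1065]
  post [382 266  34  20 272] [0.5719 0.1437 0.1038] [0.5422 0.1177 0.0886] [0.5883 0.1576 0.1148]
  post [354 302   7  13  71] [0.5494 0.0276 0.1014] [0.5437 0.0238 0.0883] [0.5539 0.0321 0.1148]
  post [387 312  22  16 228] [0.6152 0.0459 0.1007] [0.5989 0.0377 0.0882] [0.6304 0.0559 0.1149]
 base rect ((0.4986686110496521, 0.0689285397529602), (0.3994293510913849, 0.27296772599220276), 0.8222498893737793) 0.02484925857151599
```

>>> {"op": "move_arm", "data": {
  "targets": [
    {"claw": 0.4,"delta_pos": [0,0,0],"yaw": 0.99},
    {"claw": 0.4,"delta_pos": [0,0,0],"yaw": 0.99},
    {"claw": 0.4,"delta_pos": [0,0,0],"yaw": 0.99},
    {"claw": 0.4,"delta_pos": [0,0,0],"yaw": 0.99},
    {"claw": 0.4,"delta_pos": [0,0,0],"yaw": 0.99},
    {"claw": 0.4,"delta_pos": [0,0,0],"yaw": 0.99},
    {"claw": 0.4,"delta_pos": [0,0,0],"yaw": 0.99},
    {"claw": 0.4,"delta_pos": [-1,0.2,0],"yaw": 0},
    {"claw": 0.4,"delta_pos": [-1,0.2,0],"yaw": 0},
    {"claw": 0.4,"delta_pos": [-1,0.2,0],"yaw": 0},
    {"claw": 0.4,"delta_pos": [-1,0.2,0],"yaw": 0},
    {"claw": 0.4,"delta_pos": [-1,0.2,0],"yaw": 0},
    {"claw": 0.4,"delta_pos": [-1,0.2,0],"yaw": 0},
    {"claw": 0.4,"delta_pos": [-1,0.2,0],"yaw": 0},
    {"claw": 0.4,"delta_pos": [-1,0.2,0],"yaw": 0},
    {"claw": 0.4,"delta_pos": [-1,0.2,0],"yaw": 0},
    {"claw": 0.4,"delta_pos": [-1,0.2,0],"yaw": 0},
    {"claw": 0.4,"delta_pos": [-1,0.2,0],"yaw": 0},
    {"claw": 0.4,"delta_pos": [-1,0.2,0],"yaw": 0},
    {"claw": 0.4,"delta_pos": [-1,0.2,0],"yaw": 0}
  ],
  "force": 40
}}

```text
time_s: 2.1
position: [0.3382, 0.3247, 0.2309]
tool_rot: [-180.0, 0.0, 113.3]
force: [0.3, 0.2, -0.4]
grip_width: 0.599
grip_force: 0.0
```

>>> {"op": "move_arm", "data": {
  "targets": [
    {"claw": 0.4,"delta_pos": [-1,0.25,0]},
    {"claw": 0.4,"delta_pos": [-1,0.25,0]},
    {"claw": 0.4,"delta_pos": [-1,0.25,0]},
    {"claw": 0.4,"delta_pos": [-1,0.25,0]},
    {"claw": 0.4,"delta_pos": [-1,0.25,0]},
    {"claw": 0.4,"delta_pos": [-1,0.25,0]},
    {"claw": 0.4,"delta_pos": [-1,0.25,0]},
    {"claw": 0.4,"delta_pos": [-1,0.25,0]},
    {"claw": 0.4,"delta_pos": [-1,0.25,0.25]},
    {"claw": 0.4,"delta_pos": [-1,0.25,0.25]},
    {"claw": 0.4,"delta_pos": [-1,0.25,0.25]},
    {"claw": 0.4,"delta_pos": [-1,0.25,0.25]},
    {"claw": 0.4,"delta_pos": [-1,0.25,0.25]},
    {"claw": 0.4,"delta_pos": [-1,0.25,0.25]},
    {"claw": 0.4,"delta_pos": [-1,0.25,0.25]},
    {"claw": 0.4,"delta_pos": [-0.4,0.1,0.25]},
    {"claw": 0.4,"delta_pos": [0,0,0]}
  ]
}}

```text
validation failed for argument at $.ta...
```

>>> {"op": "move_arm", "data": {
  "targets": [
    {"claw": 0.4,"delta_pos": [-1,0.25,0],"yaw": 0},
    {"claw": 0.4,"delta_pos": [-1,0.25,0],"yaw": 0},
    {"claw": 0.4,"delta_pos": [-1,0.25,0],"yaw": 0},
    {"claw": 0.4,"delta_pos": [-1,0.25,0],"yaw": 0},
    {"claw": 0.4,"delta_pos": [-1,0.25,0],"yaw": 0},
    {"claw": 0.4,"delta_pos": [-1,0.25,0],"yaw": 0},
    {"claw": 0.4,"delta_pos": [-1,0.25,0],"yaw": 0},
    {"claw": 0.4,"delta_pos": [-1,0.25,0],"yaw": 0},
    {"claw": 0.4,"delta_pos": [-1,0.25,0.25],"yaw": 0},
    {"claw": 0.4,"delta_pos": [-1,0.25,0.25],"yaw": 0},
    {"claw": 0.4,"delta_pos": [-1,0.25,0.25],"yaw": 0},
    {"claw": 0.4,"delta_pos": [-1,0.25,0.25],"yaw": 0},
    {"claw": 0.4,"delta_pos": [-1,0.25,0.25],"yaw": 0},
    {"claw": 0.4,"delta_pos": [-1,0.25,0.25],"yaw": 0},
    {"claw": 0.4,"delta_pos": [-1,0.25,0.25],"yaw": 0},
    {"claw": 0.4,"delta_pos": [-0.4,0.1,0.25],"yaw": 0},
    {"claw": 0.4,"delta_pos": [0,0,0],"yaw": 0}
  ]
}}

```text
time_s: 3.8
position: [0.5304, 0.0726, 0.1901]
tool_rot: [-179.9, -0.1, 113.3]
force: [-0.1, 0.0, 0.2]
grip_width: 0.598
grip_force: 0.0
```

>>> {"op": "move_arm", "data": {
  "targets": [
    {"claw": 0.4,"delta_pos": [0,0,0.69],"yaw": 0},
    {"claw": 0.4,"delta_pos": [0,0,0.69],"yaw": 0},
    {"claw": 0.4,"delta_pos": [0,0,0.69],"yaw": 0},
    {"claw": 0.4,"delta_pos": [0,0,0.69],"yaw": 0},
    {"claw": 0.4,"delta_pos": [0,0,0.69],"yaw": 0},
    {"claw": 0.4,"delta_pos": [0,0,0],"yaw": 0},
    {"claw": 1,"delta_pos": [0,0,0],"yaw": 0},
    {"claw": 1,"delta_pos": [0,0,0],"yaw": 0},
    {"claw": 1,"delta_pos": [0,0,0],"yaw": 0},
    {"claw": 1,"delta_pos": [0,0,0],"yaw": 0},
    {"claw": 1,"delta_pos": [0,0,0],"yaw": 0},
    {"claw": 1,"delta_pos": [0,0,0],"yaw": 0}
  ],
  "force": 40
}}

```text
time_s: 5.0
position: [0.5315, 0.0732, 0.1231]
tool_rot: [179.9, 0.0, 113.3]
force: [-0.4, 0.3, 5.5]
grip_width: 0.192
grip_force: 39.4
```

>>> {"op": "move_arm", "data": {
  "targets": [
    {"claw": 1,"delta_pos": [0,-0.5,0],"yaw": 0},
    {"claw": 1,"delta_pos": [0,-0.5,0],"yaw": 0},
    {"claw": 1,"delta_pos": [0,-0.5,0],"yaw": 0},
    {"claw": 1,"delta_pos": [0,-0.5,0],"yaw": 0},
    {"claw": 1,"delta_pos": [0,-0.5,0],"yaw": 0},
    {"claw": 1,"delta_pos": [0,-0.5,0],"yaw": 0},
    {"claw": 1,"delta_pos": [0,-0.5,0],"yaw": 0},
    {"claw": 1,"delta_pos": [0,-0.5,0],"yaw": 0},
    {"claw": 1,"delta_pos": [0,0,0],"yaw": 0}
  ]
}}

```text
time_s: 5.9
position: [0.4658, 0.0449, 0.1235]
tool_rot: [178.6, 0.1, 113.2]
force: [44.3, 24.1, -31.3]
grip_width: 0.195
grip_force: 41.2
```

>>> {"op": "move_arm", "data": {
  "targets": [
    {"claw": 1,"delta_pos": [0,-0.1,0],"yaw": 0},
    {"claw": 1,"delta_pos": [0,-0.1,0],"yaw": 0},
    {"claw": 1,"delta_pos": [0,0,0],"yaw": 0}
  ]
}}

```text
time_s: 6.2
position: [0.4657, 0.0448, 0.1236]
tool_rot: [178.1, 0.1, 113.1]
force: [61.1, 32.6, -46.3]
grip_width: 0.194
grip_force: 41.2
```

The pusher stopped after 72 mm and the force rose. I'll relieve it and look.

>>> {"op": "move_arm", "data": {
  "targets": [
    {"claw": 1,"delta_pos": [0,0.3,0],"yaw": 0},
    {"claw": 1,"delta_pos": [0,0.3,0],"yaw": 0},
    {"claw": 1,"delta_pos": [0,0,0],"yaw": 0}
  ]
}}

```text
time_s: 6.5
position: [0.466, 0.0451, 0.1233]
tool_rot: [179.8, 0.0, 113.4]
force: [4.9, 4.9, 4.3]
grip_width: 0.193
grip_force: 44.4
```

```bash
python3 - <<'E'
from h import *
for n in('scene','top'):
    p,d=robot.capture(n); cv2.imwrite(f'pics/{n}1.png',p[...,::-1]); np.save(n+'1.npy',d); np.save(n+'p1.npy',p)
a=cv2.imread('pics/scene1.png')[220:370,270:430]; b=cv2.imread('pics/top1.png')[130:280,270:405]
r=lambda x,w,h:cv2.resize(x,(w,h),interpolation=cv2.INTER_CUBIC)
cv2.imwrite('pics/crop1.png',np.hstack([r(a,427,400),r(b,360,400)]))
E
```

```text
(no output)
```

View pics/crop1.png

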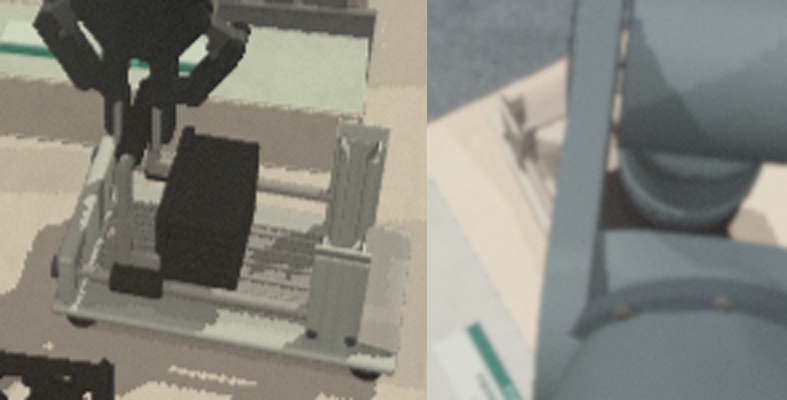

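The crop shows the pusher nearly back. The slider block is at crop (135,280), still a short rod length from the rear beam at (85,230), and the left finger at (120,130) is right by the beam's far end. I'll measure whether the gap is real.

```bash
python3 - <<'E'
from h import *
S=np.array([.9184,.3955]);T=np.array([-.3955,.9184])
d0=np.load('scene0.npy');d1=np.load('scene1.npy')
v,u=np.mgrid[:480,:640];X0=pts('scene',u,v,d0);X1=pts('scene',u,v,d1)
f=lambda X:np.concatenate([X[...,:2]@np.stack([S,T],1),X[...,2:]],-1)
F0,F1=f(X0),f(X1)
# crop1 scale: scene u=270+x*160/427, v=220+y*150/400
for k in(240,260,278,283,288,293):
    y=k; vv=int(220+y*.375); print('row',vv,[ (uu,*F1[vv,uu].round(3)) for uu in range(290,336,4)])
roi=lambda F,a:(F[...,0]>a[0])&(F[...,0]<a[1])&(F[...,1]>a[2])&(F[...,1]<a[3])&(F[...,2]>a[4])&(F[...,2]<a[5])
for n,F in(('before',F0),('after',F1)):
    m=roi(F,(.33,.46,-.25,-.05,.05,.115)); q=F[m]; h,e=np.histogram(q[:,0],bins=26,range=(.33,.46)); print(n,h)
E
```

```text
row 310 [(290, np.float64(0.382), np.float64(-0.131), np.float64(0.001)), (294, np.float64(0.406), np.float64(-0.188), np.float64(0.066)), (298, np.float64(0.414), np.float64(-0.189), np.float64(0.069)), (302, np.float64(0.416), np.float64(-0.172), np.float64(0.051)), (306, np.float64(0.416), np.float64(-0.144), np.float64(0.022)), (310, np.float64(0.425), np.float64(-0.151), np.float64(0.032)), (314, np.float64(0.443), np.float64(-0.194), np.float64(0.081)), (318, np.float64(0.449), np.float64(-0.19), np.float64(0.078)), (322, np.float64(0.446), np.float64(-0.146), np.float64(0.032)), (326, np.float64(0.453), np.float64(-0.143), np.float64(0.031)), (330, np.float64(0.469), np.float64(-0.187), np.float64(0.08)), (334, np.float64(0.476), np.float64(-0.186), np.float64(0.081))]
row 317 [(290, np.float64(0.401), np.float64(-0.197), np.float64(0.056)), (294, np.float64(0.41), np.float64(-0.202), np.float64(0.064)), (298, np.float64(0.416), np.float64(-0.199), np.float64(0.062)), (302, np.float64(0.416), np.float64(-0.173), np.float64(0.034)), (306, np.float64(0.421), np.float64(-0.165), 
[... 3122 characters left out ...]
9), np.float64(0.023)), (310, np.float64(0.434), np.float64(-0.185), np.float64(0.021)), (314, np.float64(0.445), np.float64(-0.204), np.float64(0.045)), (318, np.float64(0.453), np.float64(-0.205), np.float64(0.048)), (322, np.float64(0.46), np.float64(-0.205), np.float64(0.05)), (326, np.float64(0.467), np.float64(-0.207), np.float64(0.053)), (330, np.float64(0.473), np.float64(-0.2), np.float64(0.048)), (334, np.float64(0.48), np.float64(-0.202), np.float64(0.052))]
before [  0   0   0   0   0   0   0   0   0   0   0   0   0   0  38 147 150 138
  27  22  24  24  25  23  22  26]
after [  0   0   0   0   0   0   0   0   0   0   0   0   0   1  35 144 158 125
  13  13  18  24 116 140  72  64]
```

```bash
python3 - <<'E'
from h import *
S=np.array([.9184,.3955]);T=np.array([-.3955,.9184]);v,u=np.mgrid[:480,:640]
f=lambda X:np.concatenate([X[...,:2]@np.stack([S,T],1),X[...,2:]],-1)
F={}
for n in('scene','top'):
  for i in'01': F[n+i]=(f(pts(n,u,v,np.load(n+i+'.npy'))),np.load(n+'p'+i+'.npy').max(-1))
def rep(k,a,dark=None):
    X,L=F[k]; m=np.all([(X[...,j]>a[2*j])&(X[...,j]<a[2*j+1]) for j in range(3)],0)
    if dark is not None: m&=(L<75)==dark
    q=X[m]; print(k,a,dark,len(q),*[np.percentile(q[:,j],[2,50,98]).round(4) for j in range(3)]) if len(q) else print(k,'none')
for k in('scene0','top0'): rep(k,(.39,.425,-.25,-.05,.03,.12)); rep(k,(.395,.425,-.25,-.05,.085,.15))
for k in('scene0','top0','scene1'): rep(k,(.44,.64,-.185,-.11,.08,.112),True)
for k in('scene0','top0','scene1'):
    rep(k,(.56,.61,-.23,-.18,.095,.112),False); rep(k,(.56,.61,-.115,-.06,.095,.112),False)
for k in('scene1',): rep(k,(.40,.50,-.18,-.11,.105,.16))
E
```

```text
scene0 (0.39, 0.425, -0.25, -0.05, 0.03, 0.12) None 683 [0.4017 0.4139 0.4235] [-0.2045 -0.1575 -0.0891] [0.0314 0.0609 0.068 ]
scene0 none
top0 (0.39, 0.425, -0.25, -0.05, 0.03, 0.12) None 542 [0.4018 0.4091 0.4233] [-0.1986 -0.1409 -0.0832] [0.0313 0.0634 0.0676]
top0 none
scene0 (0.44, 0.64, -0.185, -0.11, 0.08, 0.112) True 1014 [0.537  0.5609 0.5871] [-0.1844 -0.1505 -0.1111] [0.0873 0.1002 0.1051]
top0 (0.44, 0.64, -0.185, -0.11, 0.08, 0.112) True 837 [0.5382 0.5622 0.5853] [-0.1807 -0.1458 -0.1115] [0.0957 0.0992 0.1046]
scene1 (0.44, 0.64, -0.185, -0.11, 0.08, 0.112) True 1085 [0.4673 0.4928 0.5177] [-0.1845 -0.1529 -0.1119] [0.0809 0.1    0.105 ]
scene0 (0.56, 0.61, -0.23, -0.18, 0.095, 0.112) False 168 [0.5672 0.5831 0.599 ] [-0.2032 -0.2009 -0.1869] [0.0956 0.1046 0.1111]
scene0 (0.56, 0.61, -0.115, -0.06, 0.095, 0.112) False 191 [0.5658 0.5826 0.5985] [-0.104  -0.0929 -0.0873] [0.0959 0.105  0.1115]
top0 (0.56, 0.61, -0.23, -0.18, 0.095, 0.112) False 126 [0.5664 0.5848 0.5999] [-0.1984 -0.1931 -0.182 ] [0.0957 0.1045 0.1115]
top0 (0.56, 0.61, -0.115, -0.06, 0.095, 0.112) False 107 [0.5677 0.5861 0.5973] [-0.1114 -0.0958 -0.0849] [0.0962 0.102  0.1112]
scene1 (0.56, 0.61, -0.23, -0.18, 0.095, 0.112) False 171 [0.5667 0.5829 0.5989] [-0.2032 -0.2008 -0.1872] [0.0955 0.104  0.1111]
scene1 (0.56, 0.61, -0.115, -0.06, 0.095, 0.112) False 183 [0.5669 0.5836 0.5989] [-0.1048 -0.093  -0.0883] [0.0955 0.1053 0.1117]
scene1 (0.4, 0.5, -0.18, -0.11, 0.105, 0.16) None 521 [0.4244 0.4462 0.4682] [-0.1791 -0.1522 -0.1173] [0.1056 0.147  0.1588]
```

The beam is only 68 mm high, so the fingers can't have met it. Before the pull, the comb's front (s = 0.587) stood 12 mm short of the posts' front edge (0.599). The pusher therefore started about 13 mm back, and 13 + 72 = 85 mm, so the hard stop is the end stop. I'll release and lift.

>>> {"op": "move_arm", "data": {
  "targets": [
    {"claw": 0.4,"delta_pos": [0,0,0],"yaw": 0},
    {"claw": 0.4,"delta_pos": [0,0,0],"yaw": 0},
    {"claw": 0.4,"delta_pos": [0,0,0],"yaw": 0},
    {"claw": 0.4,"delta_pos": [0,0,-0.5],"yaw": 0},
    {"claw": 0.4,"delta_pos": [0,0,-1],"yaw": 0},
    {"claw": 0.4,"delta_pos": [0,0,-1],"yaw": 0},
    {"claw": 0.4,"delta_pos": [0,0,-1],"yaw": 0},
    {"claw": 0.4,"delta_pos": [0,0,-1],"yaw": 0},
    {"claw": 0.6,"delta_pos": [1,0,-1],"yaw": -0.97},
    {"claw": 0.6,"delta_pos": [1,0,0],"yaw": 0},
    {"claw": 0.6,"delta_pos": [1,0,0],"yaw": 0},
    {"claw": 0.6,"delta_pos": [1,0,0],"yaw": 0},
    {"claw": 0.6,"delta_pos": [1,0,0],"yaw": 0},
    {"claw": 0.6,"delta_pos": [1,0,0],"yaw": 0},
    {"claw": 0.6,"delta_pos": [1,0,0],"yaw": 0},
    {"claw": 0.6,"delta_pos": [1,0,0],"yaw": 0}
  ]
}}

```text
time_s: 8.2
position: [0.3861, 0.1848, 0.2329]
tool_rot: [180.0, 0.0, 120.0]
force: [-0.4, -0.4, 0.0]
grip_width: 0.406
grip_force: 0.0
```

```bash
python3 - <<'E'
from h import *
for n in('scene','top'):
    p,d=robot.capture(n); cv2.imwrite(f'pics/{n}2.png',p[...,::-1]); np.save(n+'2.npy',d); np.save(n+'p2.npy',p)
st=robot.read_state(); print(st['position'],st['tool_rot'],st['force'],st['joint_positions'].round(1))
S=np.array([.9184,.3955]);T=np.array([-.3955,.9184]);v,u=np.mgrid[:480,:640]
# bar after
X=pts('scene',u,v,np.load('scene2.npy')); m=(abs(X[...,0]-.466)<.06)&(abs(X[...,1]-.045)<.07)&(X[...,2]>.132)&(X[...,2]<.152)
q=X[m]; print('bar s',np.percentile(q[:,:2]@S,[2,50,98]).round(4),'t',np.percentile(q[:,:2]@T,[2,98]).round(4))
# green tab top face
for n in('top','scene'):
    p=np.load(n+'p0.npy').astype(int); X=pts(n,u,v,np.load(n+'0.npy'))
    for k,ch in dict(red=0,green=1,blue=2).items():
        o=[c for c in range(3) if c!=ch]
        m=(p[...,ch]>1.25*np.maximum(p[...,o[0]],p[...,o[1]]))&(X[...,2]>.1235)&(X[...,2]<.133)&(abs(X[...,0]-.41)<.1)&(abs(X[...,1]-.33)<.1)
        q=X[m]; a=q[:,:2]@[np.cos(np.pi/6),.5]; b=q[:,:2]@[-.5,np.cos(np.pi/6)]
        print(n,k,len(q),'n',np.percentile(a,[3,50,97]).round(4),'along',np.percentile(b,[2,98]).round(4),'z',np.median(q[:,2]).round(4))
E
```

```text
[0.38561181 0.18558447 0.23279252] [ 1.79990377e+02 -2.43305520e-02  1.20148511e+02] [-0.10945451 -0.42728288  0.86140704] [  9.7  -9.6 111.9   0.   77.6 -20.5]
bar s [0.4376 0.4465 0.4536] t [-0.1932 -0.1002]
top red 113 n [0.4795 0.483  0.4871] along [0.0578 0.1016] z 0.1263
top green 111 n [0.5212 0.5247 0.529 ] along [0.0572 0.1015] z 0.1263
top blue 90 n [0.5633 0.566  0.5695] along [0.0573 0.1   ] z 0.1265
scene red 48 n [0.4785 0.4821 0.4854] along [0.055 0.097] z 0.1272
scene green 54 n [0.5203 0.5242 0.5271] along [0.0536 0.098 ] z 0.1274
scene blue 52 n [0.5618 0.5656 0.568 ] along [0.0532 0.0942] z 0.1273
```

View pics/scene2.png

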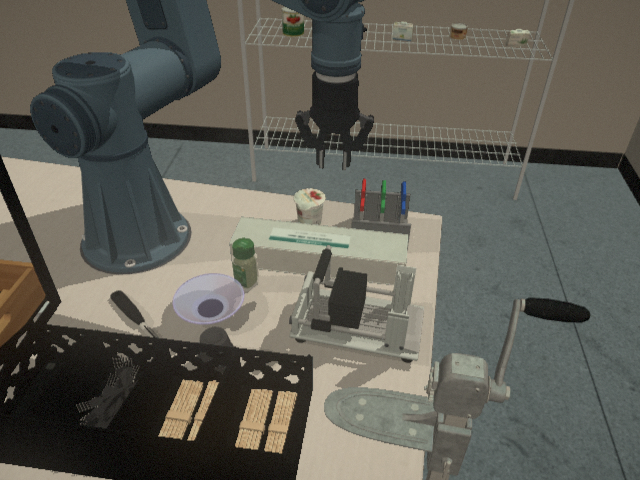

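The picture shows the pusher staying back, with its bar at about (323,265), the comb at (348,298) and the slot between the posts at (400,295) clear. The green tab, at (383,190), measures the same across its thickness in both views (0.5245 along the rack's x), and its top is at z 0.127. I'll go above it.

>>> {"op": "move_arm", "data": {
  "targets": [
    {"claw": 0.65,"delta_pos": [0.92,0.81,0],"yaw": 0},
    {"claw": 0.65,"delta_pos": [0.92,0.81,0],"yaw": 0},
    {"claw": 0.65,"delta_pos": [0.92,0.81,0],"yaw": 0},
    {"claw": 0.65,"delta_pos": [0.92,0.81,0.5],"yaw": 0},
    {"claw": 0.65,"delta_pos": [0.92,0.81,0.6],"yaw": 0},
    {"claw": 0.65,"delta_pos": [0.92,0.81,0.7],"yaw": 0},
    {"claw": 0.65,"delta_pos": [0,0,0.7],"yaw": 0},
    {"claw": 0.65,"delta_pos": [0,0,0],"yaw": 0},
    {"claw": 0.65,"delta_pos": [0,0,0],"yaw": 0}
  ]
}}

```text
time_s: 9.2
position: [0.4157, 0.3275, 0.1822]
tool_rot: [-179.9, 0.0, 120.0]
force: [-0.1, 0.8, 0.2]
grip_width: 0.347
grip_force: 0.0
```

```bash
python3 - <<'E'
from h import *
p,d=robot.capture('scene'); cv2.imwrite('pics/scene3.png',p[...,::-1]); cv2.imwrite('pics/crop3.png',cv2.resize(p[110:250,320:440,::-1],(600,600),interpolation=cv2.INTER_CUBIC)[:, :])
q,e=robot.capture('top'); np.save('topp3.npy',q)
st=robot.read_state(); print(st['position'],st['tool_rot'],st['grip_width'])
print('target', np.array([.4155,.3294])-st['position'][:2])
E
```

```text
[0.41626363 0.32782752 0.18319037] [1.79938814e+02 2.03709255e-02 1.19954814e+02] 0.3480853540207406
target [-0.00076363  0.00157248]
```

View pics/crop3.png

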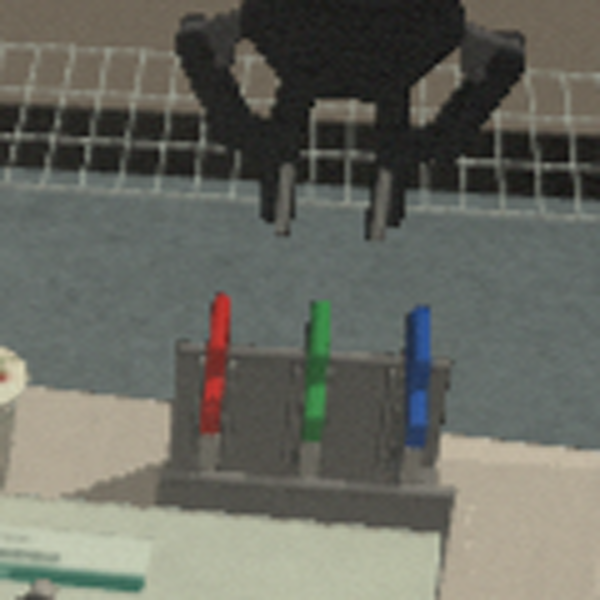

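The crop shows the fingertips at (282,232) and (376,240), straddling the green tab top at (320,302) with a slight bias towards blue. I'll measure the fingertips with the same camera.

```bash
python3 - <<'E'
from h import *
v,u=np.mgrid[:480,:640]
for n in('scene','top'):
    p,d=robot.capture(n); X=pts(n,u,v,d)
    a=X[...,:2]@[np.cos(np.pi/6),.5]; b=X[...,:2]@[-.5,np.cos(np.pi/6)]
    for zl,zh in((.192,.202),(.202,.215)):
        m=(abs(a-.5244)<.05)&(abs(b-.076)<.04)&(X[...,2]>zl)&(X[...,2]<zh)
        for s in(-1,1):
            k=m&((a-.5244)*s>0)
            if k.sum(): print(n,zl,s,k.sum(),np.percentile(a[k],[3,50,97]).round(4),np.percentile(b[k],[3,50,97]).round(4))
E
```

```text
scene 0.192 -1 32 [0.4951 0.5013 0.5074] [0.0625 0.0671 0.0708]
scene 0.192 1 31 [0.5384 0.5444 0.5504] [0.0623 0.0672 0.0736]
scene 0.202 -1 40 [0.4947 0.5013 0.5068] [0.0622 0.0667 0.0709]
scene 0.202 1 43 [0.5379 0.5436 0.5511] [0.0626 0.0675 0.0755]
```

Seen by the same camera, the tool and tab agree within about 1 mm. I'll descend and grip.

>>> {"op": "move_arm", "data": {
  "targets": [
    {"claw": 0.65,"delta_pos": [0,0,0.6],"yaw": 0},
    {"claw": 0.65,"delta_pos": [0,0,0.6],"yaw": 0},
    {"claw": 0.65,"delta_pos": [0,0,0.6],"yaw": 0},
    {"claw": 0.65,"delta_pos": [0,0,0.6],"yaw": 0},
    {"claw": 0.65,"delta_pos": [0,0,0.6],"yaw": 0},
    {"claw": 0.65,"delta_pos": [0,0,0.6],"yaw": 0},
    {"claw": 0.65,"delta_pos": [0,0,0.6],"yaw": 0},
    {"claw": 0.65,"delta_pos": [0,0,0],"yaw": 0},
    {"claw": 0.8,"delta_pos": [0,0,0],"yaw": 0},
    {"claw": 1,"delta_pos": [0,0,0],"yaw": 0},
    {"claw": 1,"delta_pos": [0,0,0],"yaw": 0},
    {"claw": 1,"delta_pos": [0,0,0],"yaw": 0},
    {"claw": 1,"delta_pos": [0,0,0],"yaw": 0}
  ],
  "force": 40
}}

```text
time_s: 10.7
position: [0.416, 0.3287, 0.0988]
tool_rot: [179.9, 0.0, 120.0]
force: [-0.0, -0.3, 1.9]
grip_width: 0.089
grip_force: 42.9
```

>>> {"op": "move_arm", "data": {
  "targets": [
    {"claw": 1,"delta_pos": [0,0,-0.3],"yaw": 0},
    {"claw": 1,"delta_pos": [0,0,-0.5],"yaw": 0},
    {"claw": 1,"delta_pos": [0,0,-0.6],"yaw": 0},
    {"claw": 1,"delta_pos": [0,0,-0.6],"yaw": 0},
    {"claw": 1,"delta_pos": [0,0,-0.6],"yaw": 0},
    {"claw": 1,"delta_pos": [0,0,-0.6],"yaw": 0},
    {"claw": 1,"delta_pos": [0,0,-0.6],"yaw": 0},
    {"claw": 1,"delta_pos": [0,0,-0.6],"yaw": 0},
    {"claw": 1,"delta_pos": [0,0,-0.8],"yaw": 0},
    {"claw": 1,"delta_pos": [0,0,-0.8],"yaw": 0},
    {"claw": 1,"delta_pos": [0,0,-0.8],"yaw": 0},
    {"claw": 1,"delta_pos": [0,0,-0.6],"yaw": 0},
    {"claw": 1,"delta_pos": [0,0,0],"yaw": 0}
  ]
}}

```text
time_s: 12.0
position: [0.4167, 0.3291, 0.2486]
tool_rot: [179.8, 0.0, 120.0]
force: [0.3, -0.5, -1.4]
grip_width: 0.09
grip_force: 42.6
```

```bash
python3 - <<'E'
from h import *
st=robot.read_state(); print(st['position'],st['tool_rot'])
# slot from earlier clear view (scene2 + top0/2): post upper parts
S=np.array([.9184,.3955]);T=np.array([-.3955,.9184]);v,u=np.mgrid[:480,:640]
for k in('scene2','top0','top2'):
    n=k[:-1]; X=pts(n,u,v,np.load(k+'.npy')); L=np.load(n+'p'+k[-1]+'.npy').max(-1); s=X[...,:2]@S; t=X[...,:2]@T
    for lo,hi in((-.23,-.17),(-.125,-.07)):
        for z0,z1 in((.04,.09),(.09,.101),(.101,.112)):
            m=(s>.55)&(s<.62)&(t>lo)&(t<hi)&(X[...,2]>z0)&(X[...,2]<z1)&(L>75)
            if m.sum()>5: print(k,(lo,hi),z0,m.sum(),'s',np.percentile(s[m],[2,50,98]).round(4),'t',np.percentile(t[m],[2,25,50,75,98]).round(4))
p=cv2.imread('pics/scene2.png')[255:365,375:430]; q=cv2.imread('pics/top2.png')[130:200,285:375]
cv2.imwrite('pics/crop4.png',np.hstack([cv2.resize(p,(275,550),interpolation=cv2.INTER_CUBIC),cv2.resize(q,(520,404),interpolation=cv2.INTER_CUBIC)[:, :] if 0 else cv2.copyMakeBorder(cv2.resize(q,(520,404),interpolation=cv2.INTER_CUBIC),0,146,0,0,cv2.BORDER_CONSTANT)]))
E
```

```text
[0.41669076 0.3290687  0.24857702] [1.79783410e+02 1.69272106e-02 1.20015911e+02]
scene2 (-0.23, -0.17) 0.04 466 s [0.5531 0.5809 0.5991] t [-0.2036 -0.2021 -0.2014 -0.2006 -0.1974]
scene2 (-0.23, -0.17) 0.09 100 s [0.5666 0.5826 0.599 ] t [-0.2034 -0.202  -0.2016 -0.2008 -0.199 ]
scene2 (-0.23, -0.17) 0.101 114 s [0.5672 0.5835 0.599 ] t [-0.2033 -0.2015 -0.2005 -0.1988 -0.1864]
scene2 (-0.125, -0.07) 0.04 421 s [0.5528 0.5807 0.5992] t [-0.1045 -0.1022 -0.094  -0.0922 -0.09  ]
scene2 (-0.125, -0.07) 0.09 101 s [0.5664 0.5841 0.5987] t [-0.1048 -0.1022 -0.0942 -0.0922 -0.0904]
scene2 (-0.125, -0.07) 0.101 138 s [0.567  0.5827 0.5991] t [-0.1038 -0.0952 -0.092  -0.0903 -0.0881]
top0 (-0.23, -0.17) 0.04 56 s [0.555  0.5706 0.5908] t [-0.1985 -0.1957 -0.1939 -0.1927 -0.189 ]
top0 (-0.23, -0.17) 0.09 64 s [0.5615 0.5833 0.5932] t [-0.196  -0.1931 -0.1879 -0.1836 -0.1742]
top0 (-0.23, -0.17) 0.101 88 s [0.5657 0.5856 0.6002] t [-0.1986 -0.196  -0.1945 -0.189  -0.1813]
top0 (-0.125, -0.07) 0.04 156 s [0.5522 0.5715 0.5978] t [-0.1006 -0.0967 -0.0904 -0.0853 -0.0846]
top0 (-0.125, -0.07) 0.09 73 s [0.568  0.5861 0.5923] t [-0.1222 -0.1035 -0.1    -0.0934 -0.0847]
top0 (-0.125, -0.07) 0.101 59 s [0.5676 0.5881 0.5979] t [-0.1007 -0.0964 -0.092  -0.089  -0.0855]
top2 (-0.23, -0.17) 0.04 170 s [0.5527 0.5721 0.5945] t [-0.1979 -0.1937 -0.1903 -0.1853 -0.183 ]
top2 (-0.23, -0.17) 0.09 51 s [0.5678 0.5821 0.594 ] t [-0.1967 -0.1935 -0.1904 -0.1856 -0.1834]
top2 (-0.23, -0.17) 0.101 79 s [0.5681 0.5859 0.5992] t [-0.1983 -0.1961 -0.1946 -0.1896 -0.1835]
```

View pics/crop4.png

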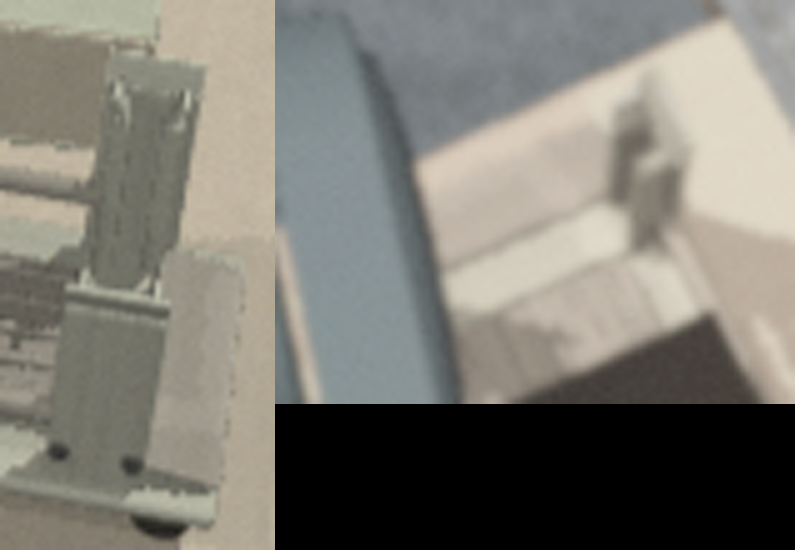

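The crop shows the open slot. The far post's groove lies between its lips at crop (118,100) and (185,105), and the near post's lips are at about (85,275) and (160,285). Scene and top agree on the slot's centre to about 1 mm across the groove and 2 mm sideways. I'll carry the frame over it.

>>> {"op": "move_arm", "data": {
  "targets": [
    {"claw": 1,"delta_pos": [0,0,0],"yaw": 0.5},
    {"claw": 1,"delta_pos": [0,0,0],"yaw": 0.47},
    {"claw": 1,"delta_pos": [-0.5,0.13,0],"yaw": 0},
    {"claw": 1,"delta_pos": [-0.95,0.24,0],"yaw": 0},
    {"claw": 1,"delta_pos": [-0.95,0.24,0],"yaw": 0},
    {"claw": 1,"delta_pos": [-0.95,0.24,0],"yaw": 0},
    {"claw": 1,"delta_pos": [-0.95,0.24,0],"yaw": 0},
    {"claw": 1,"delta_pos": [-0.95,0.24,0],"yaw": 0},
    {"claw": 1,"delta_pos": [-0.95,0.24,0],"yaw": 0},
    {"claw": 1,"delta_pos": [-0.95,0.24,0],"yaw": 0},
    {"claw": 1,"delta_pos": [-0.95,0.24,0],"yaw": 0},
    {"claw": 1,"delta_pos": [-0.95,0.24,0],"yaw": 0},
    {"claw": 1,"delta_pos": [-0.95,0.24,0],"yaw": 0},
    {"claw": 1,"delta_pos": [-0.95,0.24,0],"yaw": 0},
    {"claw": 1,"delta_pos": [-0.95,0.24,0],"yaw": 0},
    {"claw": 1,"delta_pos": [-0.95,0.24,0],"yaw": 0},
    {"claw": 1,"delta_pos": [-0.95,0.24,0],"yaw": 0},
    {"claw": 1,"delta_pos": [-0.25,0.05,0],"yaw": 0},
    {"claw": 1,"delta_pos": [0,0,0.7],"yaw": 0},
    {"claw": 1,"delta_pos": [0,0,0.7],"yaw": 0}
  ]
}}

```text
time_s: 14.0
position: [0.5918, 0.099, 0.2172]
tool_rot: [180.0, -0.0, 113.4]
force: [-0.1, -0.1, -2.4]
grip_width: 0.086
grip_force: 42.6
```

```bash
python3 - <<'E'
from h import *
st=robot.read_state(); P=st['position']; print(P,st['tool_rot'],st['force'])
S=np.array([.9184,.3955]);T=np.array([-.3955,.9184]);v,u=np.mgrid[:480,:640]; print('tool s,t',P[:2]@S,P[:2]@T)
for n in('scene','top'):
    p,d=robot.capture(n); cv2.imwrite(f'pics/{n}5.png',p[...,::-1]); X=pts(n,u,v,d); s=X[...,:2]@S; t=X[...,:2]@T; q=p.astype(int)
    g=(q[...,1]>1.2*np.maximum(q[...,0],q[...,2]))&(X[...,2]>.18)&(X[...,2]<.26)&(abs(s-.583)<.04)&(abs(t+.143)<.08)
    for nm,z0,z1 in(('rail',.203,.218),('tab',.222,.245)):
        m=g&(X[...,2]>z0)&(X[...,2]<z1)
        if m.sum()>5: print(n,nm,m.sum(),'s',np.percentile(s[m],[3,50,97]).round(4),'t',np.percentile(t[m],[1,10,50,90,99]).round(4),'zmax',X[...,2][m].max().round(4))
    m=(abs(s-.583)<.025)&(abs(t+.143)<.056)&(X[...,2]>.115)&(X[...,2]<.2); 
    if m.sum(): print(n,'steel',m.sum(),'s',np.percentile(s[m],[3,50,97]).round(4),'t',np.percentile(t[m],[1,50,99]).round(4),'zmin',np.percentile(X[...,2][m],1).round(4))
a=cv2.imread('pics/scene5.png')[160:360,340:440]; cv2.imwrite('pics/crop5.png',cv2.resize(a,(300,600),interpolation=cv2.INTER_CUBIC))
E
```

```text
[0.59177702 0.09898114 0.21723953] [ 1.79993354e+02 -2.08249989e-02  1.13354708e+02] [-0.1237034  -0.08818611 -2.44395365]
tool s,t 0.5826350607312627 -0.14314353373277333
scene rail 16 s [0.5784 0.5816 0.585 ] t [-0.1936 -0.1924 -0.1905 -0.1896 -0.1889] zmax 0.2179
scene tab 138 s [0.578  0.5819 0.5856] t [-0.1918 -0.1901 -0.1667 -0.1547 -0.1077] zmax 0.245
scene steel 211 s [0.5725 0.5822 0.5907] t [-0.1939 -0.1914 -0.0872] zmin 0.1153
```

View pics/crop5.png

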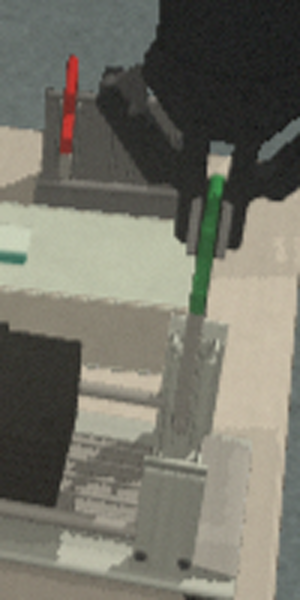

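The crop shows the frame hanging above the slot, edge-on, its lower edge just over the post tops at crop (195,325). Measured in the scene view, it needs about 1.7 mm more towards the near post and 1 mm forward.

>>> {"op": "move_arm", "data": {
  "targets": [
    {"claw": 1,"delta_pos": [-0.085,0.05,0],"yaw": 0},
    {"claw": 1,"delta_pos": [0,0,0.4],"yaw": 0},
    {"claw": 1,"delta_pos": [0,0,0.4],"yaw": 0},
    {"claw": 1,"delta_pos": [0,0,0.3],"yaw": 0},
    {"claw": 1,"delta_pos": [0,0,0.3],"yaw": 0},
    {"claw": 1,"delta_pos": [0,0,0.2],"yaw": 0},
    {"claw": 1,"delta_pos": [0,0,0],"yaw": 0}
  ]
}}

```text
time_s: 14.8
position: [0.5932, 0.0974, 0.1854]
tool_rot: [-179.9, -0.0, 113.3]
force: [0.6, 0.1, -1.6]
grip_width: 0.085
grip_force: 42.6
```

>>> {"op": "move_arm", "data": {
  "targets": [
    {"claw": 1,"delta_pos": [0,0,0.25],"yaw": 0},
    {"claw": 1,"delta_pos": [0,0,0.25],"yaw": 0},
    {"claw": 1,"delta_pos": [0,0,0.25],"yaw": 0},
    {"claw": 1,"delta_pos": [0,0,0],"yaw": 0}
  ]
}}

```text
time_s: 15.2
position: [0.593, 0.0974, 0.1702]
tool_rot: [-179.9, -0.0, 113.3]
force: [-0.4, 0.9, -1.0]
grip_width: 0.086
grip_force: 42.5
```

>>> {"op": "move_arm", "data": {
  "targets": [
    {"claw": 1,"delta_pos": [0,0,0.3],"yaw": 0},
    {"claw": 1,"delta_pos": [0,0,0.3],"yaw": 0},
    {"claw": 1,"delta_pos": [0,0,0.3],"yaw": 0},
    {"claw": 1,"delta_pos": [0,0,0.3],"yaw": 0},
    {"claw": 1,"delta_pos": [0,0,0.3],"yaw": 0},
    {"claw": 1,"delta_pos": [0,0,0.3],"yaw": 0},
    {"claw": 1,"delta_pos": [0,0,0.3],"yaw": 0},
    {"claw": 1,"delta_pos": [0,0,0.2],"yaw": 0},
    {"claw": 1,"delta_pos": [0,0,0],"yaw": 0}
  ]
}}

```text
time_s: 16.1
position: [0.5931, 0.0974, 0.1244]
tool_rot: [-179.9, -0.0, 113.3]
force: [0.4, 0.0, -0.3]
grip_width: 0.087
grip_force: 42.5
```

>>> {"op": "move_arm", "data": {
  "targets": [
    {"claw": 1,"delta_pos": [0,0,0.15],"yaw": 0},
    {"claw": 1,"delta_pos": [0,0,0.1],"yaw": 0},
    {"claw": 1,"delta_pos": [0,0,0.05],"yaw": 0},
    {"claw": 1,"delta_pos": [0,0,0],"yaw": 0},
    {"claw": 1,"delta_pos": [0,0,0],"yaw": 0}
  ]
}}

```text
time_s: 16.6
position: [0.5937, 0.0974, 0.1194]
tool_rot: [180.0, 0.0, 113.3]
force: [0.0, -0.2, -0.8]
grip_width: 0.085
grip_force: 42.5
```

>>> {"op": "move_arm", "data": {
  "targets": [
    {"claw": 1,"delta_pos": [0,0,0.05],"yaw": 0},
    {"claw": 1,"delta_pos": [0,0,0.05],"yaw": 0},
    {"claw": 1,"delta_pos": [0,0,0],"yaw": 0}
  ]
}}

```text
time_s: 16.9
position: [0.5935, 0.0974, 0.1171]
tool_rot: [-180.0, -0.0, 113.3]
force: [0.5, 0.8, -0.7]
grip_width: 0.086
grip_force: 42.5
```

>>> {"op": "move_arm", "data": {
  "targets": [
    {"claw": 1,"delta_pos": [0,0,0.05],"yaw": 0},
    {"claw": 1,"delta_pos": [0,0,0],"yaw": 0}
  ]
}}

```text
time_s: 17.1
position: [0.5939, 0.0975, 0.1168]
tool_rot: [180.0, 0.0, 113.3]
force: [-1.0, 0.4, 1.9]
grip_width: 0.085
grip_force: 43.0
```

>>> {"op": "move_arm", "data": {
  "targets": [
    {"claw": 1,"delta_pos": [0,0,0.04],"yaw": 0},
    {"claw": 1,"delta_pos": [0,0,0],"yaw": 0}
  ]
}}

```text
time_s: 17.3
position: [0.5941, 0.0976, 0.1168]
tool_rot: [179.9, 0.0, 113.4]
force: [-2.3, 0.5, 7.3]
grip_width: 0.083
grip_force: 43.8
```

```bash
python3 - <<'E'
from h import *
st=robot.read_state(); print(st['position'],st['force'])
S=np.array([.9184,.3955]);T=np.array([-.3955,.9184]);v,u=np.mgrid[:480,:640]
p,d=robot.capture('scene'); X=pts('scene',u,v,d); s=X[...,:2]@S; t=X[...,:2]@T; q=p.astype(int)
g=(q[...,1]>1.2*np.maximum(q[...,0],q[...,2]))&(X[...,2]>.08)&(X[...,2]<.17)&(abs(s-.583)<.04)&(abs(t+.143)<.08)
print('green z range',np.percentile(X[...,2][g],[1,50,99]),'s',np.median(s[g]),'t min',np.percentile(t[g],2))
E
```

```text
[0.59410583 0.09755461 0.11680044] [-2.34129342  0.45461493  7.25411244]
green z range [0.11352453 0.13425288 0.1546338 ] s 0.583516471641402 t min -0.1948666094050502
```

The TCP stopped at z 0.1168, exactly the predicted home height, with a light 7 N contact, so the frame is seated. I'll release and retreat upward.

>>> {"op": "move_arm", "data": {
  "targets": [
    {"claw": 0.6,"delta_pos": [0,0,0],"yaw": 0},
    {"claw": 0.6,"delta_pos": [0,0,0],"yaw": 0},
    {"claw": 0.6,"delta_pos": [0,0,0],"yaw": 0},
    {"claw": 0.6,"delta_pos": [0,0,-0.4],"yaw": 0},
    {"claw": 0.6,"delta_pos": [0,0,-0.8],"yaw": 0},
    {"claw": 0.6,"delta_pos": [0,0,-1],"yaw": 0},
    {"claw": 0.6,"delta_pos": [0,0,-1],"yaw": 0},
    {"claw": 0.6,"delta_pos": [0,0,-1],"yaw": 0},
    {"claw": 0.6,"delta_pos": [0,0,-1],"yaw": 0},
    {"claw": 0.6,"delta_pos": [0,0,-1],"yaw": 0},
    {"claw": 0.6,"delta_pos": [0,0,0],"yaw": 0}
  ]
}}

```text
time_s: 18.45
position: [0.5958, 0.0974, 0.2445]
tool_rot: [179.6, 0.2, 113.3]
force: [0.2, 0.9, 1.2]
grip_width: 0.402
grip_force: 0.0
```

```bash
python3 - <<'E'
from h import *
S=np.array([.9184,.3955]);T=np.array([-.3955,.9184]);v,u=np.mgrid[:480,:640]
p,d=robot.capture('scene'); cv2.imwrite('pics/scene6.png',p[...,::-1]); X=pts('scene',u,v,d); s=X[...,:2]@S; t=X[...,:2]@T; q=p.astype(int)
g=(q[...,1]>1.2*np.maximum(q[...,0],q[...,2]))&(X[...,2]>.08)&(X[...,2]<.17)&(abs(s-.583)<.04)&(abs(t+.143)<.08)
print('green z',np.percentile(X[...,2][g],[1,99]))
m=(abs(s-.446)<.06)&(abs(t+.145)<.03)&(X[...,2]>.132)&(X[...,2]<.152); print('bar s',np.percentile(s[m],[2,50,98]))
m=(abs(t+.145)<.03)&(s>.44)&(s<.56)&(X[...,2]>.095)&(X[...,2]<.11)&(q.max(-1)<75);print('comb s',np.percentile(s[m],[2,98]))
E
```

```text
green z [0.10045495 0.1479847 ]
bar s [0.43743647 0.44678113 0.45364067]
comb s [0.46752352 0.51696921]
```

View pics/scene6.png

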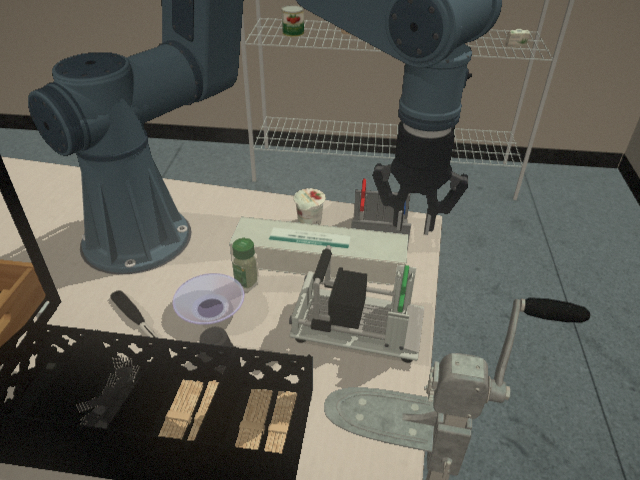

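The picture shows the green frame seated between the posts at (404,290), with its top at z 0.148. The pusher is still back, its bar at (323,265). The red frame is in the rack at (363,195), the blue one is partly hidden behind the fingers, and the tub and cups are untouched.

```bash
python3 -c "
from workcell import robot
print(robot.hand_in())"
```

```text
the job is handed in; nothing more can be done
None
```

The green frame is seated in the slicer's slot and was released only once it was fully down. The pusher was drawn back first and stayed at its stop, which took a brief pull of about 70 N against it. The red and blue frames, the tub and the cups were left alone, and the job is handed in.

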